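Clamp a sample carrier with the thumbscrew

ROBOT

A 6-joint arm with a two-finger parallel gripper is mounted at the origin on a cart in front of the work surface, level with it; the furniture and walls round the work are solid. World frame = base frame: x ahead of the robot, y to its left, z up, the work surface at z = 0. Lengths are in m, angles in degrees, forces in N, time in s.
With the tool pointing down it reaches from about 0.375 to 0.9 m from the base axis. Payload 3.1 kg.
Tool frame: the origin (TCP) lies on the centre line of the jaws, within the pads' length; the fingertips stand 25 mm ahead of it and the grasp point (between the pads) lies 6 mm ahead of it; z points along the fingers, y is the line along which they close (so a half turn about z gives the same grasp; the last joint's range is limited). The gripper opens to 87 mm and grips with 3 to 60 N. Pads are 19 mm wide; open, the fingers measure 117 mm over their backs; the gripper's body (75 mm by 190 mm) begins 51 mm behind the grasp point.
Start: joints at [-81.847, 30.224, 82.088, -0, 67.689, -10.227], TCP at [0.197, -0.593, 0.248] pointing down, gripper open.
Joint ranges: [-176.69, 176.69], [-43.24, 126.21], [12.49, 139.97], [-82, 262], [0, 151.66], [-163.58, 163.58]. Speed limits (degrees/s): [159.86, 159.86, 180, 180, 180, 180].

INTERFACE

Orientations are given as a 3x3 rotation matrix whose columns are the frame's x, y, z axes.
In Python, from rig import read_state, capture, camera_params, hand_in gives the robot as it stands.
- The arm moves only by the tool apply_moves, never from a script. Its argument "rows" is a list of rows, each an object of numbers: "x", "y", "z": the shift along the tool's x, y, z in mm; "rx", "ry", "rz": the turn, a rotation vector about the tool's x, y, z in units of 6 degrees (1.0 is 6 degrees); "claw": the closure in counts, from 0 (fully open) to 255 (shut). A call has 1 to 10 rows; each row is the pose to reach, as a shift and turn from the pose commanded when the call began, along the tool's axes at that moment; what a row does not reach only later rows make up. A row lasts 1/8 s, in which the tool goes at most 62.5 mm and 10.7 degrees, less where a joint would pass 70% of its speed; a pose out of reach is approached as far as the arm can. A call with a gripper value outside its range is refused whole. The fingers move at their own pace and stop on an object; the grip force is fixed at half the most. Time passes only in rows, so rows that repeat a pose let the fingers close. It gives the time, the measured TCP pose, the force, the opening and the grip force at its end, in the units of the state.
- read_state(): the state, without advancing time (a new reading comes with each control period).
- capture(name): name is "scene" or "top"; returns (picture, depth): 420x560x3 uint8, red, green, blue; 420x560 float32, m along the optical axis (not along the pixel's ray), 0 where there is no reading.
- camera_params(name): a dict with "fx", "fy", "cx", "cy" (pixels), "xyz" and "orientation" of the camera in the world. Camera axes: x right, y up, looking along -z (the intrinsics and any distortion apply to the point x, -y, -z); pixel columns grow to the right and rows downward; lengths in m; the calibration is good to about 2 mm. A picture is of the moment at which its call begins. camera_params takes no time and is no camera call.
- hand_in(): hands the job in; it is judged then, once.
The state is a dict: "time_s": time; "joint_positions": joint angles; "qvel": joint speeds; "tau": joint torques, N m; "position": TCP position; "tcp_rot": TCP orientation; "force": force on the tool from outside, world axes, zero at the start; "moment": the same for the moment, N m; "opening": opening from 0.0 (shut) to 1.0 (fully open); "grasp_force": force on a finger pad.
Only numpy, scipy, OpenCV 4.12 (cv2) and the standard library are available. Lean on these libraries where they do the work, as an engineer would, in place of code of your own. Each camera call takes 0.05 s, during which the arm holds its last target. There are 200 camera calls.

TASK

Pick up the sample carrier by its orange rib, slide it fully home into the channel of the clamp fixture until it meets the end stop, then turn the knurled thumbscrew clockwise until its foot bites on the carrier. Stop when you feel the resistance rise clearly: it must be snug, but not over-tightened. Let go, and leave the cup, bottle and marker where they stand.

Things in the scene. Friction and masses are not known exactly. Their poses are not given: they have to be found in the camera images.
- carrier: sample carrier: aluminium plate 130 x 40 x 10 mm (x, y, z) with two amber windows and an orange upright grip rib near one end. Origin: centre of the plate's underside; x along the plate, away from the rib (that plain end goes first into the clamp), z up. About 0.18 kg, loose, lies flat on the worktop
- rib (a point): on the carrier's orange rib (30 mm long along x, 12 mm wide along y, from 10 to 45 mm above the plate's underside): its middle, 35 mm above the underside, 47 mm from the plate's centre on the -x side
- clamp: clamp fixture fixed to the worktop, grey base 230 x 84 mm, blue column at its +x end. Origin: on the worktop under the screw's axis; x is the way the carrier slides in, z up. A blue arm, 30 mm wide, reaches from the column over the channel to x = -18 mm, 60 to 80 mm above the worktop (brass nut to 82.5 mm), with the screw's black foot under it
- mouth (a point): where the clamp's channel begins, on its floor: clamp x = -60 mm, y = 0, 28 mm above the worktop. From here on two aluminium rails, tops at 44 mm, stand 43 mm apart; before it, to x = -77 mm, they flare to about 55 mm. The floor is a sprung grey bed, 40 mm wide, from clamp x = -140 to +20 mm: it gives about 1 mm per 4 N, 6 mm at most
- end_stop (a point): middle of the carrier's end stop, an upright plate at the channel's end: face at clamp x = +22 mm, this point 33 mm above the worktop. A carrier fully home touches it and has its origin at clamp x = -43, y = 0, z = 28 mm and its rib at x = -90 mm, outside the channel
- thumbscrew: knurled upright steel thumbscrew. Origin: centre of its head (25 mm in diameter, 30 mm high), on the axis, at first 115 mm above the worktop; z up. Clockwise from above tightens; the screw sinks 4 mm per radian. The head drives it through a torsion spring of 0.5 N m per rad: it lags by torque / 0.5, and the head springs back by that when let go; the screw stays
- head (a point): centre of the head's top face. The black foot's (32 mm wide) length is set anew each time and must be felt: it meets a carrier lying home after 0.9 to 2.4 rad of the screw. Then pressure (16 N per rad) and torque rise. Torque while turning: free 0.05 N m, at 5 N 0.12, at 16 N 0.26; read while held still, about 0.03, 0.07 and 0.19. Right is 5 to 16 N; above 22 N is over-tight
- specimen_cup: clear specimen cup with a yellow lid, 62 mm wide, 61 mm high, loose bystander; origin at the centre of its underside
- buffer_bottle: white plastic bottle with a screw cap, 60 mm wide, 123 mm high, loose bystander; origin at the centre of its underside
- marker: white marker pen with a blue cap, 135 mm long, lying, loose bystander; origin at the centre of its underside
Not all that is in view belongs to the job. What is shaped like the carrier but pink is not meant.

How it is judged (in metres and radians):
On the way, in this order (a step that is already met when the one before it is completed fails the run):
1. the carrier lies on the bed in the channel, within 3 mm of the end stop, the screw not yet on it (x of carrier in the frame of clamp between -0.046 and -0.04 m and y of carrier in the frame of clamp between -0.004 and 0.004 m and z of carrier in the frame of clamp between 0.02 and 0.032 m and angle between the x axis of carrier and the x axis of clamp, either way round below 0.1 rad and contact force between thumbscrew and carrier below 1 N), for 0.2 s.
2. the thumbscrew's foot presses on the carrier with 5 to 16 N (contact force between thumbscrew and carrier between 5 and 16 N), for 0.2 s.
At the end, for the whole second after the job is handed in: The carrier lies on the bed in the channel, within 3 mm of the end stop, within 4 mm of the middle and 0.1 rad of straight, at rest, and the thumbscrew's foot presses on it with 5 to 16 N (all of step 2 and x of carrier in the frame of clamp between -0.046 and -0.04 m and y of carrier in the frame of clamp between -0.004 and 0.004 m and z of carrier in the frame of clamp between 0.02 and 0.032 m and angle between the x axis of carrier and the x axis of clamp, either way round below 0.1 rad and linear speed of carrier below 0.01 m/s); the robot touches nothing.
It fails at once if the thumbscrew is over-tightened: its foot presses on the carrier with more than 22 N (contact force between thumbscrew and carrier above 22 N).
It fails at once if the cup is moved more than 30 mm (distance of specimen_cup from where it was at the start of the episode above 0.03 m).
It fails at once if the bottle is moved more than 30 mm (distance of buffer_bottle from where it was at the start of the episode above 0.03 m).
It fails at once if the marker is moved more than 30 mm (distance of marker from where it was at the start of the episode above 0.03 m).
It also fails if it takes over 72 s, if anything falls off the work surface, if the arm or the gripper's body presses on something with over 40 N, if the wrist force passes 120 N, or if a joint passes its speed limit or range.

## Working session

There is one attempt and no reset: what is moved stays moved. The work goes in short steps, Python scripts to look and compute and a tool call to move; the robot and the scene stay as the last step left them, time stands still between calls to the robot, and variables do not carry over. Pictures are saved under pics/ and viewed, at most 10 in all, crops included, and the job is handed in when it is done.

Besides the shell and the picture viewer there is one more tool, called as name(argument=value, ...) on one line, values as JSON. apply_moves: Moves the arm, as the interface text tells. Its arguments: {"type":"object","properties":{"rows":{"type":"array"}},"required":["rows"]}

```bash
mkdir -p pics; ls; python3 - <<'E'
from rig import *
import cv2,numpy as np
for n in("scene","top"):
    p,d=capture(n); cv2.imwrite(f"pics/{n}0.png",p[:,:,::-1]); np.savez(f"{n}0.npz",p=p,d=d)
    print(n,camera_params(n))
s=read_state();print(s)
E
```

```text
pics
scene {'fx': 424.26943468159453, 'fy': 424.26943468159453, 'cx': 283.0663040223185, 'cy': 204.8569420645037, 'xyz': array([-0.22149384, -0.37820253,  0.69203909]), 'orientation': array([[ 0.46180181,  0.49648248, -0.73501308],
       [-0.88697592,  0.25514379, -0.38493554],
       [-0.00357973,  0.82970283,  0.55819387]])}
top {'fx': 387.8168207293279, 'fy': 387.8168207293279, 'cx': 278.51142826355334, 'cy': 206.04592198945798, 'xyz': array([0.3408546 , 0.04300401, 1.09498195]), 'orientation': array([[-2.87292742e-02,  9.75331108e-01, -2.18869503e-01],
       [-9.99586913e-01, -2.78579591e-02,  7.06664206e-03],
       [ 7.95058163e-04,  2.18982110e-01,  9.75728550e-01]])}
{'time_s': 0.1, 'joint_positions': array([-8.18474394e+01,  3.02739769e+01,  8.21492149e+01,  1.03482968e-03,
        6.76897480e+01, -1.02282500e+01]), 'qvel': array([ 0.04598336, -0.15506402, -0.11642738,  0.00582239,  0.14627334,
       -0.02577881]), 'tau': array([-3.15393036e-04, -4.40986562e+01, -1.77150929e+01,  6.34119054e-02,
        5.34162868e-02, -4.34466551e-05]), 'position': array([ 0.19701625, -0.59248915,  0.24666488]), 'tcp_rot': array([[ 9.48983890e-01,  3.15324446e-01, -2.62989848e-04],
       [ 3.15324343e-01, -9.48981950e-01,  1.95361712e-03],
       [ 3.66450618e-04, -1.93687828e-03, -9.99998057e-01]]), 'force': array([-0.84122497, -0.27662755,  0.64274961]), 'moment': array([-0.01510852,  0.03751344, -0.01555853]), 'grasp_force': 0.0, 'opening': 1.0010957750984875}
```

View pics/scene0.png

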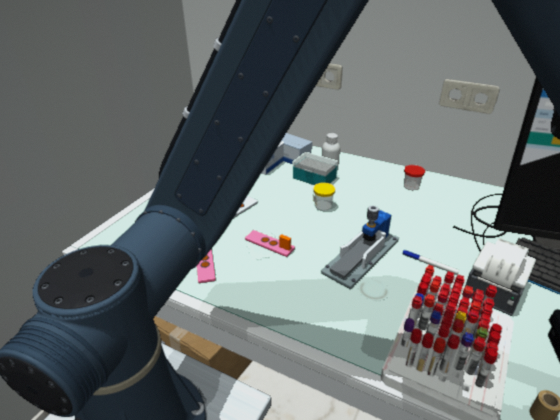

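View pics/top0.png

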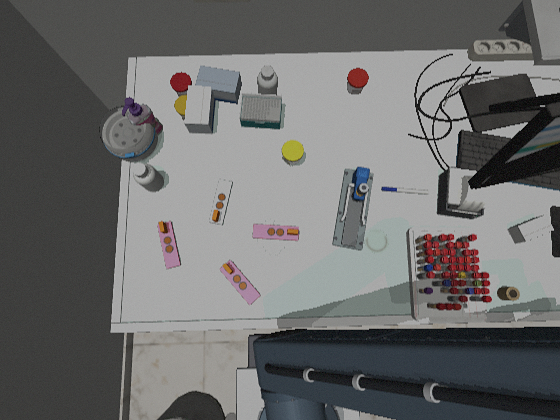

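The top view shows the white carrier at about (220,202) with its rib at (216,215), pink decoys, and the clamp at about (352,208) with its screw and arm at (360,180). The cup is at (292,150) and the marker runs (382..428,190). Next I'll zoom in.

```bash
cat > h.py <<'E'
from rig import *
import cv2,numpy as np
def ray(n,u,v):
    c=camera_params(n);d=np.array([(u-c['cx'])/c['fx'],-(v-c['cy'])/c['fy'],-1.])
    return np.array(c['xyz']),np.array(c['orientation'])@d
def plane(n,u,v,z):
    o,d=ray(n,u,v); return o+d*(z-o[2])/d[2]
def proj(n,P):
    c=camera_params(n);q=np.array(c['orientation']).T@(np.array(P)-c['xyz'])
    return np.array([c['cx']-c['fx']*q[0]/q[2],c['cy']+c['fy']*q[1]/q[2]])
E
python3 - <<'E'
from h import *
p=np.load('top0.npz')['p'];s=np.load('scene0.npz')['p']
a=cv2.resize(p[160:260,325:385],None,fx=6,fy=6,interpolation=cv2.INTER_CUBIC)
b=cv2.resize(p[170:235,200:245],None,fx=6,fy=6,interpolation=cv2.INTER_CUBIC)
W=np.zeros((600,640,3),np.uint8);W[:600,:360]=a;W[:390,365:635]=b
cv2.imwrite('pics/crop.png',W[:,:,::-1])
c=cv2.resize(s[195:290,315:405],None,fx=6,fy=6,interpolation=cv2.INTER_CUBIC);cv2.imwrite('pics/crops.png',c[:,:,::-1])
hsv=cv2.cvtColor(p,cv2.COLOR_RGB2HSV)
m=cv2.inRange(hsv,(5,150,120),(18,255,255));n,l,st,ce=cv2.connectedComponentsWithStats(m)
for i in range(1,n):
    if st[i,4]>8: print('orange',st[i],ce[i],plane('top',*ce[i],.045))
E
```

```text
orange [219 194   5   6  22] [221.13636364 196.68181818] [0.60771007 0.1946156  0.045     ]
orange [217 203   5   5  22] [219.13636364 204.90909091] [0.5843198  0.20007924 0.045     ]
orange [212 210   6  10  39] [214.56410256 214.38461538] [0.55783453 0.21256862 0.045     ]
orange [159 222   5  10  39] [161.12820513 226.38461538] [0.52844056 0.3587538  0.045     ]
orange [268 229   6   5  26] [270.69230769 231.11538462] [0.50674819 0.05879534 0.045     ]
orange [287 229  11   5  40] [292.55 231.2 ] [ 0.50480449 -0.00095506  0.045     ]
orange [277 230   6   5  25] [279.6  231.96] [0.50371973 0.03451079 0.045     ]
orange [165 238   5   5  22] [167.09090909 239.90909091] [0.4906474  0.34114291 0.045     ]
orange [167 246   5   6  23] [169.         248.39130435] [0.46738052 0.33518851 0.045     ]
orange [223 264   9   9  38] [227.21052632 267.94736842] [0.41044457 0.17763631 0.045     ]
orange [234 276   6   5  25] [236.56 278.08] [0.38301628 0.15274086 0.045     ]
orange [240 283   6   5  25] [242.4  285.04] [0.36439801 0.13734525 0.045     ]
```

View pics/crop.png

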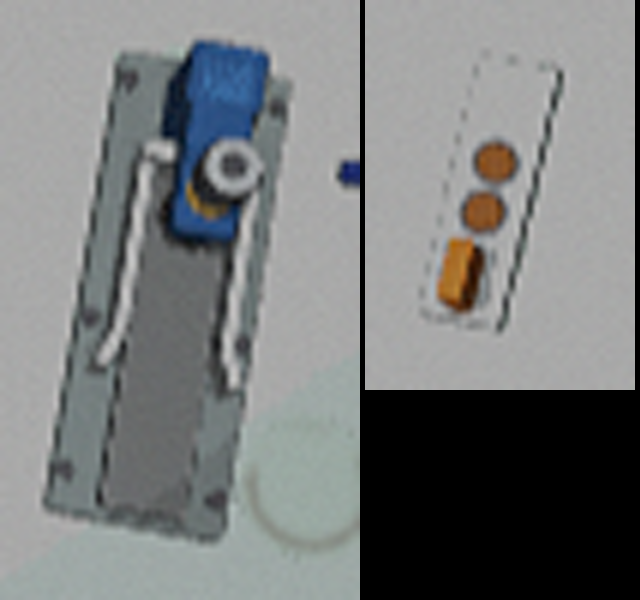

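View pics/crops.png

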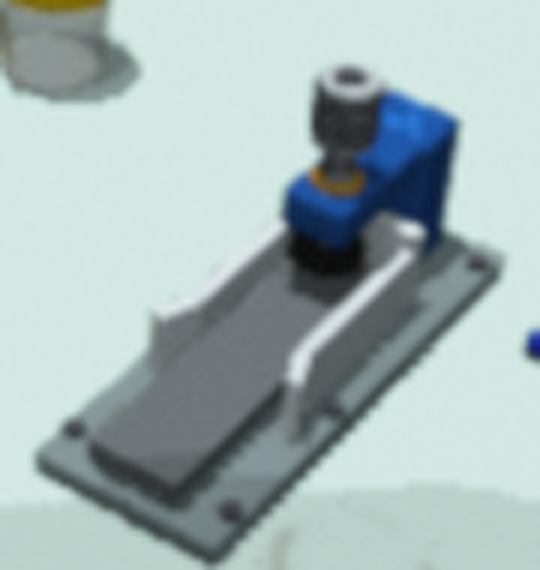

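The crops show everything needed: base corners at crop (118,52),(292,82),(222,542),(45,507), head top at (233,165), and the carrier with its rib at the lower end. In the scene crop the head top is at (352,78). Next I'll turn these into positions.

```bash
python3 - <<'E'
from h import *
np.set_printoptions(precision=4,suppress=True)
A=lambda u,v,z:plane('top',325+(u+.5)/6-.5,160+(v+.5)/6-.5,z)
B=lambda u,v,z:plane('top',200+(u-365+.5)/6-.5,170+(v+.5)/6-.5,z)
S=lambda u,v,z:plane('scene',315+(u+.5)/6-.5,195+(v+.5)/6-.5,z)
ang=lambda d:np.degrees(np.arctan2(d[1],d[0]))
print('head',A(233,165,.13),S(352,78,.13))
for z in(.008,.012,.016):
  a,b,c,d=[A(*q,z) for q in((118,52),(292,82),(222,542),(45,507))]
  print(z,'base ctr',(a+b+c+d)/4,'L',np.linalg.norm(a-d),np.linalg.norm(b-c),'W',np.linalg.norm(a-b),np.linalg.norm(c-d),'ang',ang(a-d),ang(b-c),ang(a-b)-90,ang(d-c)-90)
print('basecorner scene',S(40,462,.012),S(213,562,.012),S(503,258,.012),'top',A(45,507,.012),A(222,542,.012),A(292,82,.012))
a,b,c,d=[A(*q,.044) for q in((152,150),(128,300),(252,190),(230,330))]
print('rails',ang(a-b),ang(c-d), a,b,c,d)
e,f=A(103,502,.028),A(188,520,.028);print('bed end',e,f,np.linalg.norm(e-f))
a,b,c,d=[B(*q,.01) for q in((483,52),(561,70),(500,330),(423,318))]
print('carr',(a+b+c+d)/4,np.linalg.norm(a-d),np.linalg.norm(b-c),np.linalg.norm(a-b),np.linalg.norm(c-d),ang(a-d),ang(b-c))
w1=plane('top',221.136,196.682,.01);w2=plane('top',219.136,204.909,.01);r=B(457,270,.045)
print('win',w1,w2,ang(w1-w2),'rib',r,ang(w1-r),np.linalg.norm(w1-r))
print('ribends',B(465,240,.045),B(450,302,.045))
s=np.load('scene0.npz')['p'];hsv=cv2.cvtColor(s,cv2.COLOR_RGB2HSV)
m=cv2.inRange(hsv,(5,150,120),(18,255,255));n,l,st,ce=cv2.connectedComponentsWithStats(m)
for i in range(1,n):
    if st[i,4]>8: print('orange scene',st[i],ce[i],plane('scene',*ce[i],.03))
print('carrier rib in scene at',proj('scene',r))
print('cup',plane('top',292,150,.061),'marker',plane('top',382,189,.01),plane('top',428,191,.01))
D=np.load('top0.npz')['d']
def dp(u,v):
    o,d=ray('top',u,v);return o+d*D[int(v),int(u)]
print('depth head',dp(363,187),'plate',dp(224,183),'base',dp(334,240),'bed',dp(350,225))
E
```

```text
head [ 0.6012 -0.1843  0.13  ] [ 0.6052 -0.1842  0.13  ]
0.008 base ctr [ 0.5728 -0.1781  0.008 ] L 0.2273720044979076 0.2288348216111702 W 0.08575480456529758 0.08378642387710716 ang -12.418551860587094 -12.911456083761724 -11.938269424593585 -12.92152805067495
0.012 base ctr [ 0.5719 -0.1773  0.012 ] L 0.22653529509705128 0.22799272916927893 W 0.08543923426759609 0.08347809705086963 ang -12.4185518605871 -12.911456083761719 -11.938269424593543 -12.921528050674894
0.016 base ctr [ 0.571  -0.1765  0.016 ] L 0.22569858569619483 0.22715063672738767 W 0.08512366396989461 0.0831697702246321 ang -12.418551860587108 -12.911456083761715 -11.938269424593557 -12.921528050674965
basecorner scene [ 0.4679 -0.1167  0.012 ] [ 0.4477 -0.1948  0.012 ] [ 0.6758 -0.2428  0.012 ] top [ 0.4704 -0.1117  0.012 ] [ 0.4517 -0.193   0.012 ] [ 0.6739 -0.244   0.012 ]
rails -12.65388974883275 -13.053993534799364 [ 0.6327 -0.1671  0.044 ] [ 0.5612 -0.1511  0.044 ] [ 0.612  -0.2125  0.044 ] [ 0.5458 -0.1971  0.044 ]
bed end [ 0.47   -0.1362  0.028 ] [ 0.4606 -0.1747  0.028 ] 0.039629473370043015
carr [0.6027 0.
[... 334 characters left out ...]
 [279 235  12  15 125] [284.304 241.736] [0.5066 0.0001 0.03  ]
orange scene [262 238   6   4  19] [264.6316 239.2632] [0.4928 0.0482 0.03  ]
orange scene [270 241   7   4  21] [272.9048 242.5714] [0.4908 0.0236 0.03  ]
orange scene [203 256   5   4  10] [205.1 257.8] [0.3676 0.1386 0.03  ]
orange scene [202 262   7   5  25] [204.64 264.  ] [0.3493 0.1266 0.03  ]
orange scene [458 310   9   4  10] [462.  311.6] [ 0.4719 -0.4242  0.03  ]
carrier rib in scene at [224.14   204.7607]
cup [ 0.7339 -0.0072  0.061 ] marker [ 0.6263 -0.2659  0.01  ] [ 0.6165 -0.3985  0.01  ]
depth head [ 0.6023 -0.184   0.1266] plate [0.6587 0.1921 0.0053] base [ 0.4826 -0.1187  0.0053] bed [ 0.5207 -0.163   0.0255]
```

Clamp: origin about (0.602,-0.185), yaw -12.7°. Bed width, rail spacing and base length all agree with the given sizes. The rib is at (0.557,0.211) with yaw -12.6°, and two independent measurements agree on that. Next is a helper that turns targets into tool-axis shifts.

```bash
cat >> h.py <<'E'
np.set_printoptions(precision=4,suppress=True)
C0=np.array([.6021,-.1849]);CY=-12.7
def cw(x,y=0):
    a=np.radians(CY);return C0+np.array([np.cos(a)*x-np.sin(a)*y,np.sin(a)*x+np.cos(a)*y])
def cin(p):
    a=np.radians(CY);q=np.array(p[:2])-C0;return np.array([np.cos(a)*q[0]+np.sin(a)*q[1],-np.sin(a)*q[0]+np.cos(a)*q[1]])
from scipy.spatial.transform import Rotation as Ro
def go(xy,z,yaw,R=None,p=None):
    "shift (mm) and turn (units) from pose R,p (default measured) to tool-down at xy,z,yaw"
    s=read_state();R=s['tcp_rot'] if R is None else R;p=s['position'] if p is None else p
    a=np.radians(yaw);T=np.array([[np.cos(a),np.sin(a),0],[np.sin(a),-np.cos(a),0],[0,0,-1]])
    print('shift',R.T@(np.array([*xy,z])-p)*1000,'turn',np.degrees(Ro.from_matrix(R.T@T).as_rotvec())/6)
def show():
    s=read_state();R=s['tcp_rot'];print(s['time_s'],'pos',s['position'],'yaw',np.degrees(np.arctan2(R[1,0],R[0,0])),'z',R[:,2],'F',s['force'],'M',s['moment'],'open',s['opening'],s['grasp_force'],'q',s['joint_positions'])
E
python3 -c "
from h import *
go((.557,.2112),.18,167.3)"
```

```text
shift [ 595.0171 -649.0457   68.1402] turn [ -0.0021  -0.0253 -24.8199]
```

apply_moves(rows=[{"x": 298,"y": -325,"z": 30,"rz": -12.4},{"x": 298,"y": -325,"z": 30,"rz": -12.4},{"x": 298,"y": -325,"z": 30,"rz": -12.4},{"x": 298,"y": -325,"z": 30,"rz": -12.4},{"x": 298,"y": -325,"z": 30,"rz": -12.4},{"x": 298,"y": -325,"z": 30,"rz": -12.4},{"x": 298,"y": -325,"z": 30,"rz": -12.4},{"x": 595,"y": -649,"z": 68,"rz": -24.8},{"x": 595,"y": -649,"z": 68,"rz": -24.8},{"x": 595,"y": -649,"z": 68,"rz": -24.8}])

```text
validation failed for argument at $.ro...
```

```bash
python3 -c "
from h import *
show();go((.557,.2112),.12,167.3)"
```

```text
0.1 pos [ 0.197  -0.5925  0.2467] yaw 18.380396472568073 z [-0.0003  0.002  -1.    ] F [-0.8412 -0.2766  0.6427] M [-0.0151  0.0375 -0.0156] open 1.0010957750984875 0.0 q [-81.8474  30.274   82.1492   0.001   67.6897 -10.2282]
shift [ 594.9951 -648.9295  128.1401] turn [ -0.0021  -0.0253 -24.8199]
```

The rows probably need every field filled in, so I'll send complete rows.

apply_moves(rows=[{"x": 298,"y": -325,"z": 30,"rx": 0,"ry": 0,"rz": -12.4,"claw": 0},{"x": 298,"y": -325,"z": 30,"rx": 0,"ry": 0,"rz": -12.4,"claw": 0},{"x": 298,"y": -325,"z": 30,"rx": 0,"ry": 0,"rz": -12.4,"claw": 0},{"x": 298,"y": -325,"z": 30,"rx": 0,"ry": 0,"rz": -12.4,"claw": 0},{"x": 298,"y": -325,"z": 30,"rx": 0,"ry": 0,"rz": -12.4,"claw": 0},{"x": 298,"y": -325,"z": 30,"rx": 0,"ry": 0,"rz": -12.4,"claw": 0},{"x": 298,"y": -325,"z": 30,"rx": 0,"ry": 0,"rz": -12.4,"claw": 0},{"x": 595,"y": -649,"z": 68,"rx": 0,"ry": 0,"rz": -24.8,"claw": 0},{"x": 595,"y": -649,"z": 68,"rx": 0,"ry": 0,"rz": -24.8,"claw": 0},{"x": 595,"y": -649,"z": 68,"rx": 0,"ry": 0,"rz": -24.8,"claw": 0}])

```text
time_s: 1.35
position: [0.4526, -0.0224, 0.2015]
tcp_rot: [[-0.579, 0.816, 0.0], [0.816, 0.579, -0.0], [-0.0, 0.0, -1.0]]
force: [0.7, -0.9, 0.1]
opening: 1.0
grasp_force: 0.0
```

```bash
python3 -c "
from h import *
show();go((.557,.2112),.12,167.3)"
```

```text
1.35 pos [ 0.4526 -0.0224  0.2015] yaw 125.3542739740575 z [ 0.0003 -0.0002 -1.    ] F [ 0.7021 -0.8711  0.0929] M [-0.0312 -0.1334  0.0209] open 0.9995836047883888 0.0 q [-17.0066  21.3133 108.8876  -0.0084  49.7796 -52.3555]
shift [130.1181 220.3083  81.5263] turn [-0.0001  0.0035 -6.991 ]
```

apply_moves(rows=[{"x": 110,"y": 190,"z": 40,"rx": 0,"ry": 0,"rz": -6.6,"claw": 0},{"x": 110,"y": 190,"z": 40,"rx": 0,"ry": 0,"rz": -6.6,"claw": 0},{"x": 110,"y": 190,"z": 40,"rx": 0,"ry": 0,"rz": -6.6,"claw": 0},{"x": 110,"y": 190,"z": 40,"rx": 0,"ry": 0,"rz": -6.6,"claw": 0},{"x": 110,"y": 190,"z": 40,"rx": 0,"ry": 0,"rz": -6.6,"claw": 0},{"x": 110,"y": 190,"z": 40,"rx": 0,"ry": 0,"rz": -6.6,"claw": 0},{"x": 110,"y": 190,"z": 40,"rx": 0,"ry": 0,"rz": -6.6,"claw": 0}])

```text
time_s: 2.22
position: [0.544, 0.1736, 0.1619]
tcp_rot: [[-0.964, 0.267, -0.001], [0.267, 0.964, -0.0], [0.001, -0.0, -1.0]]
force: [0.3, -0.1, 0.9]
opening: 0.998
grasp_force: 0.0
```

```bash
python3 - <<'E'
from h import *
show();go((.557,.2112),.037,167.3)
p,d=capture('scene');cv2.imwrite('pics/scene1.png',cv2.resize(p[60:340,60:430],None,fx=2,fy=2)[:,:,::-1]); s=capture('top')[0]
hsv=cv2.cvtColor(p,cv2.COLOR_RGB2HSV)
m=cv2.inRange(hsv,(5,150,120),(18,255,255));n,l,st,ce=cv2.connectedComponentsWithStats(m)
for i in range(1,n):
    if st[i,4]>8: print('orange scene',st[i],ce[i],plane('scene',*ce[i],.03))
E
```

```text
2.225 pos [0.544  0.1736 0.1619] yaw 164.49031943960634 z [-0.0007 -0.0003 -1.    ] F [ 0.2687 -0.1416  0.8628] M [ 0.0846 -0.1446 -0.0402] open 0.9977138956398942 0.0 q [  6.4975  32.5884  94.5089  -0.016   52.9432 -67.9832]
shift [ -2.5923  39.7738 124.8746] turn [-0.0044 -0.0056 -0.4683]
orange scene [172 194   7   8  24] [174.5417 197.0833] [0.543  0.3747 0.03  ]
orange scene [169 212   5   2   9] [171.2222 212.5556] [0.4775 0.3322 0.03  ]
orange scene [200 235   4   8  30] [201.5    238.2667] [0.4238 0.1909 0.03  ]
orange scene [279 234  12   8  53] [284.3396 237.6226] [0.5212 0.0075 0.03  ]
orange scene [263 238   5   3  10] [264.8 239.3] [0.4929 0.0478 0.03  ]
orange scene [271 242   5   2  10] [273.  242.5] [0.4911 0.0235 0.03  ]
orange scene [202 256   5   3  13] [204. 257.] [0.3687 0.1427 0.03  ]
orange scene [202 263   6   3  15] [204.6667 263.9333] [0.3495 0.1267 0.03  ]
orange scene [458 310   8   4  11] [461.7273 311.3636] [ 0.4723 -0.4236  0.03  ]
orange scene [457 318   7   5  10] [460.1 319.6] [ 0.4484 -0.4239  0.03  ]
```

View pics/scene1.png

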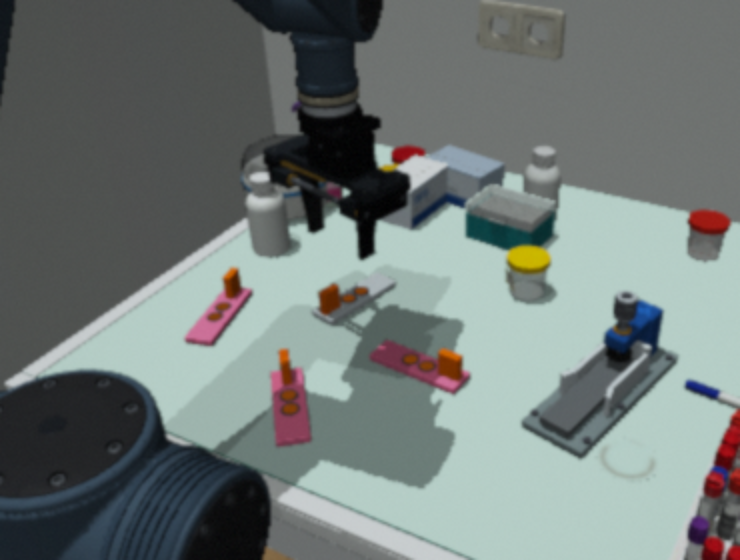

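The scene view shows the gripper near the carrier, with its wide side along the closing line. The rib is at full-frame (225,208), which agrees with the prediction. Next I'll move above the rib.

apply_moves(rows=[{"x": -3,"y": 38,"z": 62,"rx": 0,"ry": 0,"rz": -0.4,"claw": 0},{"x": -3,"y": 38,"z": 62,"rx": 0,"ry": 0,"rz": -0.4,"claw": 0},{"x": -3,"y": 38,"z": 62,"rx": 0,"ry": 0,"rz": -0.4,"claw": 0},{"x": -3,"y": 38,"z": 62,"rx": 0,"ry": 0,"rz": -0.4,"claw": 0}])

```text
time_s: 2.82
position: [0.5581, 0.21, 0.1013]
tcp_rot: [[-0.974, 0.226, 0.002], [0.226, 0.974, 0.0], [-0.002, 0.001, -1.0]]
force: [0.7, -0.5, -0.0]
opening: 0.999
grasp_force: 0.0
```

```bash
python3 - <<'E'
from h import *
show();go((.557,.2112),.037,167.3)
E
```

```text
2.825 pos [0.5581 0.21   0.1013] yaw 166.9592644568172 z [ 0.0021  0.0001 -1.    ] F [ 0.7159 -0.5456 -0.0461] M [ 0.0582 -0.1444 -0.0468] open 0.9993403029672273 0.0 q [  9.9026  39.2542  92.9886  -0.019   47.6355 -67.0439]
shift [ 1.4878  0.8347 64.2539] turn [ 0.0057  0.0196 -0.0568]
```

apply_moves(rows=[{"x": 1,"y": 1,"z": 40,"rx": 0,"ry": 0,"rz": 0,"claw": 0},{"x": 1,"y": 1,"z": 63,"rx": 0,"ry": 0,"rz": 0,"claw": 0},{"x": 1,"y": 1,"z": 63,"rx": 0,"ry": 0,"rz": 0,"claw": 0},{"x": 1,"y": 1,"z": 63,"rx": 0,"ry": 0,"rz": 0,"claw": 255},{"x": 1,"y": 1,"z": 63,"rx": 0,"ry": 0,"rz": 0,"claw": 255},{"x": 1,"y": 1,"z": 63,"rx": 0,"ry": 0,"rz": 0,"claw": 255},{"x": 1,"y": 1,"z": 63,"rx": 0,"ry": 0,"rz": 0,"claw": 255},{"x": 1,"y": 1,"z": 63,"rx": 0,"ry": 0,"rz": 0,"claw": 255},{"x": 1,"y": 1,"z": 63,"rx": 0,"ry": 0,"rz": 0,"claw": 255}])

```text
time_s: 3.95
position: [0.5567, 0.2119, 0.0367]
tcp_rot: [[-0.974, 0.225, -0.0], [0.225, 0.974, 0.0], [0.0, -0.0, -1.0]]
force: [1.2, 0.2, -0.4]
opening: 0.402
grasp_force: 0.0
```

```bash
python3 - <<'E'
from h import *
show()
E
```

```text
3.95 pos [0.5567 0.2119 0.0367] yaw 167.00987414383658 z [-0.0001  0.     -1.    ] F [ 1.1811  0.2251 -0.3964] M [ 0.0993 -0.1679  0.0094] open 0.40233503551772826 0.0 q [ 10.0978  45.1598  94.2363   0.0017  40.6078 -66.9134]
```

Still closing. I'll wait, then lift straight up.

apply_moves(rows=[{"x": 0,"y": 0,"z": 0,"rx": 0,"ry": 0,"rz": 0,"claw": 255},{"x": 0,"y": 0,"z": 0,"rx": 0,"ry": 0,"rz": 0,"claw": 255},{"x": 0,"y": 0,"z": 0,"rx": 0,"ry": 0,"rz": 0,"claw": 255},{"x": 0,"y": 0,"z": 0,"rx": 0,"ry": 0,"rz": 0,"claw": 255},{"x": 0,"y": 0,"z": 0,"rx": 0,"ry": 0,"rz": 0,"claw": 255},{"x": 0,"y": 0,"z": 0,"rx": 0,"ry": 0,"rz": 0,"claw": 255}])

```text
time_s: 4.7
position: [0.5567, 0.2119, 0.0367]
tcp_rot: [[-0.974, 0.225, -0.0], [0.225, 0.974, -0.0], [0.0, -0.0, -1.0]]
force: [0.1, -0.3, -1.5]
opening: 0.135
grasp_force: 30.0
```

apply_moves(rows=[{"x": 0,"y": 0,"z": -40,"rx": 0,"ry": 0,"rz": 0,"claw": 255},{"x": 0,"y": 0,"z": -90,"rx": 0,"ry": 0,"rz": 0,"claw": 255},{"x": 0,"y": 0,"z": -90,"rx": 0,"ry": 0,"rz": 0,"claw": 255},{"x": 0,"y": 0,"z": -90,"rx": 0,"ry": 0,"rz": 0,"claw": 255}])

```text
time_s: 5.2
position: [0.5557, 0.2116, 0.1261]
tcp_rot: [[-0.974, 0.225, -0.002], [0.225, 0.974, -0.0], [0.002, -0.001, -1.0]]
force: [0.2, -0.1, -2.9]
opening: 0.136
grasp_force: 30.0
```

```bash
python3 - <<'E'
from h import *
show();go(cw(-.205),.127,167.3)
E
```

```text
5.2 pos [0.5557 0.2116 0.1261] yaw 167.0061387159136 z [-0.002  -0.0004 -1.    ] F [ 0.1959 -0.113  -2.8545] M [ 0.098  -0.0163 -0.0097] open 0.13558190924136054 29.96871253475547 q [ 10.091   37.0697  92.3225  -0.0012  50.7233 -66.9144]
shift [  70.6185 -376.9962   -0.4218] turn [-0.0077 -0.0177 -0.049 ]
```

The rib is held: opening 11.8 mm, 30 N. Now over to the clamp's entry side.

apply_moves(rows=[{"x": 70,"y": -377,"z": 0,"rx": 0,"ry": 0,"rz": 0,"claw": 255},{"x": 70,"y": -377,"z": 0,"rx": 0,"ry": 0,"rz": 0,"claw": 255},{"x": 70,"y": -377,"z": 0,"rx": 0,"ry": 0,"rz": 0,"claw": 255},{"x": 70,"y": -377,"z": 0,"rx": 0,"ry": 0,"rz": 0,"claw": 255},{"x": 70,"y": -377,"z": 0,"rx": 0,"ry": 0,"rz": 0,"claw": 255},{"x": 70,"y": -377,"z": 0,"rx": 0,"ry": 0,"rz": 0,"claw": 255},{"x": 70,"y": -377,"z": 0,"rx": 0,"ry": 0,"rz": 0,"claw": 255},{"x": 70,"y": -377,"z": 0,"rx": 0,"ry": 0,"rz": 0,"claw": 255},{"x": 70,"y": -377,"z": 0,"rx": 0,"ry": 0,"rz": 0,"claw": 255},{"x": 70,"y": -377,"z": 0,"rx": 0,"ry": 0,"rz": 0,"claw": 255}])

```text
time_s: 6.45
position: [0.404, -0.1382, 0.1266]
tcp_rot: [[-0.975, 0.222, -0.001], [0.222, 0.975, 0.0], [0.001, 0.0, -1.0]]
force: [-0.1, 0.2, -2.7]
opening: 0.138
grasp_force: 30.0
```

```bash
python3 - <<'E'
from h import *
show();go(cw(-.195),.075,167.3)
p,d=capture('top');cv2.imwrite('pics/top2.png',cv2.resize(p[150:290,290:420],None,fx=4,fy=4,interpolation=cv2.INTER_CUBIC)[:,:,::-1])
E
```

```text
6.45 pos [ 0.404  -0.1382  0.1266] yaw 167.17686184359013 z [-0.0006  0.0005 -1.    ] F [-0.1354  0.1891 -2.6854] M [ 0.0623 -0.052   0.0282] open 0.1377179987017364 29.983031046576798 q [ -33.9598   28.2344  116.2997    0.0082   35.5093 -111.1433]
shift [-8.5601 -1.9754 51.5437] turn [ 0.0034 -0.0065 -0.0205]
```

View pics/top2.png

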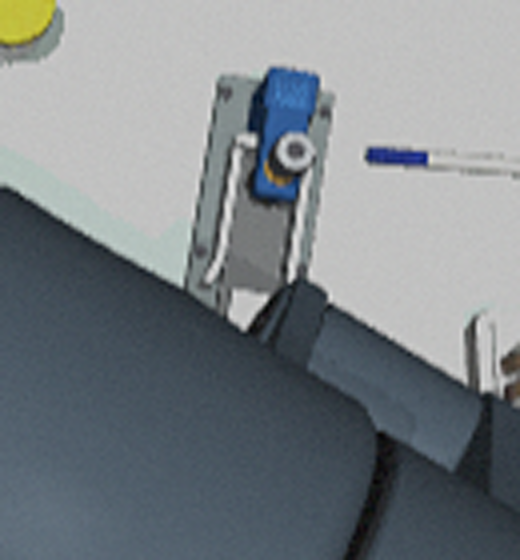

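The plate's front end at crop (250,290) lines up with the channel. I'll lower it onto the bed just before the flare.

apply_moves(rows=[{"x": -9,"y": -2,"z": 30,"rx": 0,"ry": 0,"rz": 0,"claw": 255},{"x": -9,"y": -2,"z": 52,"rx": 0,"ry": 0,"rz": 0,"claw": 255},{"x": -9,"y": -2,"z": 57,"rx": 0,"ry": 0,"rz": 0,"claw": 255},{"x": -9,"y": -2,"z": 60,"rx": 0,"ry": 0,"rz": 0,"claw": 255},{"x": -9,"y": -2,"z": 61,"rx": 0,"ry": 0,"rz": 0,"claw": 255},{"x": -9,"y": -2,"z": 61,"rx": 0,"ry": 0,"rz": 0,"claw": 255}])

```text
time_s: 7.25
position: [0.4124, -0.1438, 0.0663]
tcp_rot: [[-0.974, 0.225, 0.001], [0.225, 0.974, -0.001], [-0.001, -0.0, -1.0]]
force: [0.2, 0.4, -1.4]
opening: 0.134
grasp_force: 30.0
```

```bash
python3 - <<'E'
from h import *
show();print(cin(read_state()['position']));go(cw(-.150),.0647,167.3)
E
```

```text
7.25 pos [ 0.4124 -0.1438  0.0663] yaw 167.01698789145576 z [ 0.001  -0.0006 -1.    ] F [ 0.1525  0.3779 -1.3808] M [ 0.0761 -0.0716  0.0223] open 0.13382387645416147 29.982856842689216 q [ -33.9548   36.3179  117.0195    0.0009   26.5966 -110.9726]
[-0.1941 -0.0017]
shift [-44.1219   1.879    1.6131] turn [-0.0039  0.0103 -0.0472]
```

apply_moves(rows=[{"x": -8,"y": 2,"z": 1,"rx": 0,"ry": 0,"rz": 0,"claw": 255},{"x": -16,"y": 2,"z": 1,"rx": 0,"ry": 0,"rz": 0,"claw": 255},{"x": -24,"y": 2,"z": 1,"rx": 0,"ry": 0,"rz": 0,"claw": 255},{"x": -32,"y": 2,"z": 1,"rx": 0,"ry": 0,"rz": 0,"claw": 255},{"x": -40,"y": 2,"z": 1,"rx": 0,"ry": 0,"rz": 0,"claw": 255},{"x": -44,"y": 2,"z": 1,"rx": 0,"ry": 0,"rz": 0,"claw": 255}])

```text
time_s: 8.0
position: [0.4561, -0.1519, 0.0647]
tcp_rot: [[-0.974, 0.225, 0.001], [0.225, 0.974, -0.0], [-0.001, -0.0, -1.0]]
force: [-0.8, -0.9, -2.5]
opening: 0.132
grasp_force: 30.0
```

```bash
python3 - <<'E'
from h import *
show();print(cin(read_state()['position']));go(cw(-.090),.0647,167.3)
p,d=capture('scene');cv2.imwrite('pics/scene3.png',cv2.resize(p[150:310,290:430],None,fx=4,fy=3.75,interpolation=cv2.INTER_CUBIC)[:,:,::-1])
E
```

```text
8.0 pos [ 0.4561 -0.1519  0.0647] yaw 167.01533421584244 z [ 0.0005 -0.0003 -1.    ] F [-0.7597 -0.9182 -2.5495] M [ 0.0814 -0.067  -0.0354] open 0.13244161431929663 29.982957243919373 q [ -31.7712   37.7977  110.7245    0.0003   31.4419 -108.7869]
[-0.1497  0.0001]
shift [-59.6536   0.2221   0.0616] turn [-0.0019  0.0057 -0.0474]
```

View pics/scene3.png

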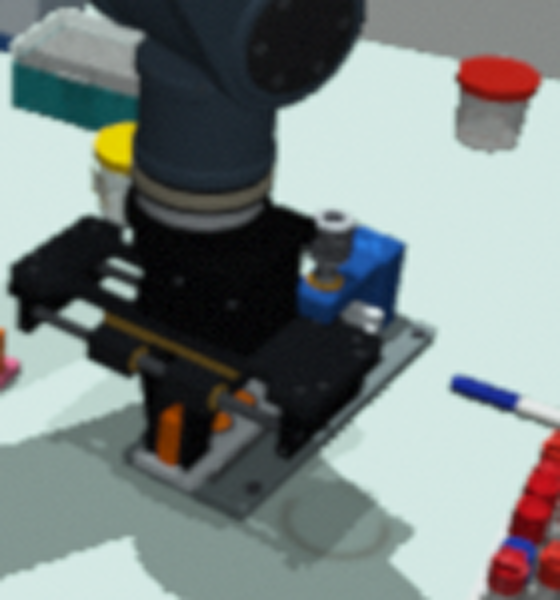

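The carrier sits between the rails with the gripper clear of the screw. Next I'll slide it in and creep near the stop.

apply_moves(rows=[{"x": -8,"y": 0,"z": 1,"rx": 0,"ry": 0,"rz": 0,"claw": 255},{"x": -16,"y": 0,"z": 1,"rx": 0,"ry": 0,"rz": 0,"claw": 255},{"x": -24,"y": 0,"z": 1,"rx": 0,"ry": 0,"rz": 0,"claw": 255},{"x": -32,"y": 0,"z": 1,"rx": 0,"ry": 0,"rz": 0,"claw": 255},{"x": -40,"y": 0,"z": 1,"rx": 0,"ry": 0,"rz": 0,"claw": 255},{"x": -46,"y": 0,"z": 1,"rx": 0,"ry": 0,"rz": 0,"claw": 255},{"x": -50,"y": 0,"z": 1,"rx": 0,"ry": 0,"rz": 0,"claw": 255},{"x": -52,"y": 0,"z": 1,"rx": 0,"ry": 0,"rz": 0,"claw": 255},{"x": -54,"y": 0,"z": 1,"rx": 0,"ry": 0,"rz": 0,"claw": 255}])

```text
time_s: 9.18
position: [0.5078, -0.1637, 0.0637]
tcp_rot: [[-0.974, 0.225, -0.001], [0.225, 0.974, 0.0], [0.001, 0.0, -1.0]]
force: [-3.6, 0.6, 4.7]
opening: 0.133
grasp_force: 30.0
```

```bash
python3 - <<'E'
from h import *
show();print(cin(read_state()['position']));go(cw(-.090),.0647,167.3)
E
```

```text
9.175 pos [ 0.5078 -0.1637  0.0637] yaw 167.0071466699894 z [-0.0005  0.0003 -1.    ] F [-3.5531  0.6407  4.7117] M [0.1661 0.3474 0.0162] open 0.13301161587460913 29.983105226419866 q [ -29.8711   39.873   103.055    -0.0019   37.106  -106.8767]
[-0.0966 -0.    ]
shift [-6.6325  0.0519 -1.0057] turn [ 0.0015 -0.0055 -0.0488]
```

apply_moves(rows=[{"x": -2,"y": 0,"z": 0,"rx": 0,"ry": 0,"rz": 0,"claw": 255},{"x": -4,"y": 0,"z": 0,"rx": 0,"ry": 0,"rz": 0,"claw": 255},{"x": -4,"y": 0,"z": 0,"rx": 0,"ry": 0,"rz": 0,"claw": 255}])

```text
time_s: 9.55
position: [0.5123, -0.1648, 0.0638]
tcp_rot: [[-0.974, 0.225, 0.001], [0.225, 0.974, -0.0], [-0.001, -0.0, -1.0]]
force: [-2.8, 1.2, 2.3]
opening: 0.136
grasp_force: 30.0
```

apply_moves(rows=[{"x": -1,"y": 0,"z": 0,"rx": 0,"ry": 0,"rz": 0,"claw": 255},{"x": -2,"y": 0,"z": 0,"rx": 0,"ry": 0,"rz": 0,"claw": 255},{"x": -2,"y": 0,"z": 0,"rx": 0,"ry": 0,"rz": 0,"claw": 255}])

```text
time_s: 9.93
position: [0.5127, -0.1649, 0.0637]
tcp_rot: [[-0.974, 0.224, -0.003], [0.224, 0.974, 0.001], [0.003, 0.0, -1.0]]
force: [-6.4, 0.4, 5.0]
opening: 0.137
grasp_force: 30.0
```

```bash
python3 - <<'E'
from h import *
show();print(cin(read_state()['position']))
E
```

```text
9.925 pos [ 0.5127 -0.1649  0.0637] yaw 167.02773026738836 z [-0.0025  0.0008 -1.    ] F [-6.377   0.3803  5.0427] M [ 0.0494  0.6689 -0.0448] open 0.13659785530809948 29.984792447648942 q [ -29.7034   40.1058  102.2412   -0.0528   37.8011 -106.6894]
[-0.0916 -0.0001]
```

apply_moves(rows=[{"x": -1,"y": 0,"z": 0,"rx": 0,"ry": 0,"rz": 0,"claw": 255},{"x": -2,"y": 0,"z": 0,"rx": 0,"ry": 0,"rz": 0,"claw": 255},{"x": -2,"y": 0,"z": 0,"rx": 0,"ry": 0,"rz": 0,"claw": 255}])

```text
time_s: 10.3
position: [0.5128, -0.1648, 0.0636]
tcp_rot: [[-0.975, 0.224, -0.006], [0.224, 0.975, 0.002], [0.007, 0.001, -1.0]]
force: [-9.5, -0.5, 7.4]
opening: 0.133
grasp_force: 30.0
```

```bash
python3 - <<'E'
from h import *
show();print(cin(read_state()['position']))
E
```

```text
10.3 pos [ 0.5128 -0.1648  0.0636] yaw 167.05804003806838 z [-0.0064  0.0021 -1.    ] F [-9.4967 -0.4675  7.4253] M [-0.0932  1.2084 -0.019 ] open 0.13341677576570518 29.99147585593164 q [ -29.6709   40.1674  102.0609   -0.1289   38.1493 -106.6272]
[-0.0915 -0.0001]
```

The force rises with no motion, so the carrier is against the stop. I'll relax slightly, open and lift.

apply_moves(rows=[{"x": 2,"y": 0,"z": -1,"rx": 0,"ry": 0,"rz": 0,"claw": 255},{"x": 2,"y": 0,"z": -1,"rx": 0,"ry": 0,"rz": 0,"claw": 255},{"x": 2,"y": 0,"z": -1,"rx": 0,"ry": 0,"rz": 0,"claw": 120},{"x": 2,"y": 0,"z": -1,"rx": 0,"ry": 0,"rz": 0,"claw": 120},{"x": 2,"y": 0,"z": -1,"rx": 0,"ry": 0,"rz": 0,"claw": 120},{"x": 2,"y": 0,"z": -1,"rx": 0,"ry": 0,"rz": 0,"claw": 120},{"x": 2,"y": 0,"z": -1,"rx": 0,"ry": 0,"rz": 0,"claw": 120}])

```text
time_s: 11.18
position: [0.5141, -0.1652, 0.0648]
tcp_rot: [[-0.974, 0.225, 0.0], [0.225, 0.974, -0.0], [-0.0, -0.0, -1.0]]
force: [0.4, -0.4, -0.7]
opening: 0.515
grasp_force: 0.0
```

apply_moves(rows=[{"x": 2,"y": 0,"z": -40,"rx": 0,"ry": 0,"rz": 0,"claw": 120},{"x": 2,"y": 0,"z": -100,"rx": 0,"ry": 0,"rz": 0,"claw": 120},{"x": 50,"y": 0,"z": -130,"rx": 0,"ry": 0,"rz": -3,"claw": 120},{"x": 50,"y": 0,"z": -130,"rx": 0,"ry": 0,"rz": -8,"claw": 120},{"x": 50,"y": 0,"z": -130,"rx": 0,"ry": 0,"rz": -8,"claw": 120},{"x": 50,"y": 0,"z": -130,"rx": 0,"ry": 0,"rz": -8,"claw": 120},{"x": 50,"y": 0,"z": -130,"rx": 0,"ry": 0,"rz": -8,"claw": 120},{"x": 50,"y": 0,"z": -130,"rx": 0,"ry": 0,"rz": -8,"claw": 120}])

```text
time_s: 12.18
position: [0.4651, -0.1539, 0.1948]
tcp_rot: [[-0.82, -0.573, 0.0], [-0.573, 0.82, -0.0], [-0.0, -0.0, -1.0]]
force: [0.4, -0.2, -0.7]
opening: 0.526
grasp_force: 0.0
```

```bash
python3 - <<'E'
from h import *
show();print(cin(read_state()['position']))
p,d=capture('scene');s,d2=capture('top')
W=np.zeros((600,790,3),np.uint8)
W[:,:420]=cv2.resize(p[195:295,315:385],(420,600),interpolation=cv2.INTER_CUBIC)
W[:,425:785]=cv2.resize(s[160:260,325:385],(360,600),interpolation=cv2.INTER_CUBIC)
cv2.imwrite('pics/v4.png',W[:,:,::-1])
for n,i in(('scene',p),('top',s)):
    m=cv2.inRange(cv2.cvtColor(i,cv2.COLOR_RGB2HSV),(5,150,90),(18,255,255));k,l,st,ce=cv2.connectedComponentsWithStats(m)
    for j in range(1,k):
        if st[j,4]>8 and 320<ce[j][0]<380 and ce[j][1]<290: print(n,st[j],ce[j],*[(z,cin(plane(n,*ce[j],z))) for z in (.038,.073)])
E
```

```text
12.175 pos [ 0.4651 -0.1539  0.1948] yaw -145.05739901464491 z [ 0.0002 -0.     -1.    ] F [ 0.3967 -0.1809 -0.6793] M [ 0.1523 -0.1008 -0.0187] open 0.5262773374344651 0.0 q [ -31.4045   24.4329  104.3481    0.0028   51.21   -156.3488]
[-0.1405  0.0001]
scene [345 243  16  18 155] [350.4645 251.0452] (0.038, array([-0.0674,  0.01  ])) (0.073, array([-0.1045, -0.0103]))
scene [360 243   6   4  20] [362.45 244.35] (0.038, array([-0.0275,  0.0014])) (0.073, array([-0.0668, -0.0184]))
top [352 204   5   5  20] [354.3 205.9] (0.038, array([-0.0309,  0.0018])) (0.073, array([-0.04  ,  0.0072]))
top [351 212   4   6  17] [352.3529 214.2353] (0.038, array([-0.0555,  0.0036])) (0.073, array([-0.0637,  0.0089]))
```

View pics/v4.png

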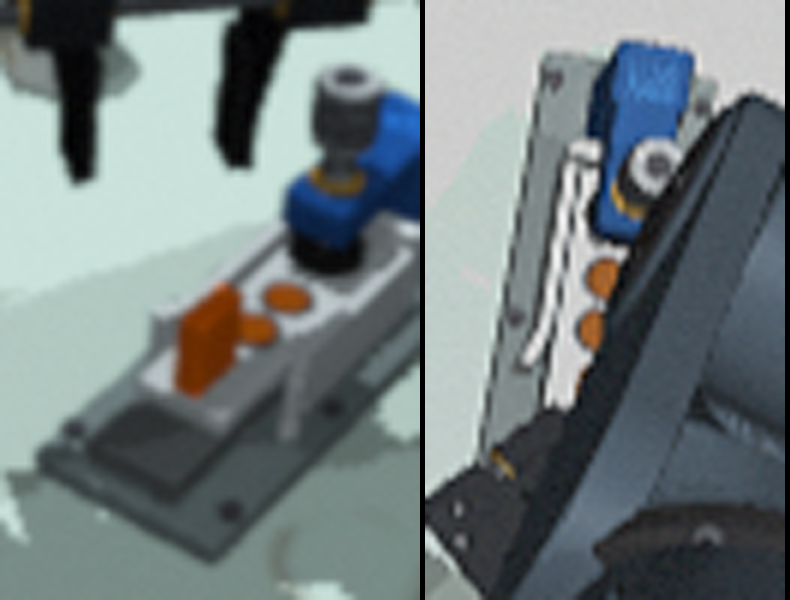

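The carrier lies home between the rails, with its rib outside and the windows clear; the screw is untouched. I'll check the column height and compute the move over the screw.

```bash
python3 - <<'E'
from h import *
a=np.load('top0.npz');p,D=a['p'],a['d']
m=cv2.inRange(cv2.cvtColor(p,cv2.COLOR_RGB2HSV),(105,120,60),(125,255,255))
H=[(ray('top',u,v)[0]+ray('top',u,v)[1]*D[v,u])[2] for v,u in zip(*np.nonzero(m)) if 340<u<375 and 160<v<205]
print(len(H),np.percentile(H,[5,50,95,100]))
T=(.6008,-.1845)
go(T,.195,-145);go(T,.129,-145)
E
```

```text
252 [0.0752 0.0784 0.0816 1.095 ]
shift [ -93.7355 -102.8333   -0.2766] turn [ 0.0008  0.0001 -0.0122]
shift [ -93.7346 -102.8386   65.7234] turn [ 0.0008  0.0001 -0.0122]
```

Column top is at 80 mm, so the fingers clear it. Moving over the screw head.

apply_moves(rows=[{"x": -94,"y": -103,"z": 0,"rx": 0,"ry": 0,"rz": 0,"claw": 90},{"x": -94,"y": -103,"z": 0,"rx": 0,"ry": 0,"rz": 0,"claw": 90},{"x": -94,"y": -103,"z": 0,"rx": 0,"ry": 0,"rz": 0,"claw": 90},{"x": -94,"y": -103,"z": 0,"rx": 0,"ry": 0,"rz": 0,"claw": 90},{"x": -94,"y": -103,"z": 0,"rx": 0,"ry": 0,"rz": 0,"claw": 90},{"x": -94,"y": -103,"z": 0,"rx": 0,"ry": 0,"rz": 0,"claw": 90}])

```text
time_s: 13.02
position: [0.6, -0.184, 0.1947]
tcp_rot: [[-0.819, -0.573, -0.001], [-0.573, 0.819, 0.001], [0.001, 0.001, -1.0]]
force: [0.2, -1.1, 0.0]
opening: 0.648
grasp_force: 0.0
```

```bash
python3 - <<'E'
from h import *
show();go((.6008,-.1845),.129,-145)
E
```

```text
13.025 pos [ 0.6    -0.184   0.1947] yaw -145.01740188556803 z [-0.0012  0.0005 -1.    ] F [ 0.2343 -1.1064  0.039 ] M [ 0.1152 -0.0878 -0.0385] open 0.647953572006651 0.0 q [ -27.2334   33.9113   84.5487   -0.0045   61.6155 -152.2138]
shift [-0.4098 -0.9688 65.7456] turn [ 0.0108 -0.0064 -0.0029]
```

apply_moves(rows=[{"x": 0,"y": -1,"z": 40,"rx": 0,"ry": 0,"rz": 0,"claw": 90},{"x": 0,"y": -1,"z": 66,"rx": 0,"ry": 0,"rz": 0,"claw": 90},{"x": 0,"y": -1,"z": 66,"rx": 0,"ry": 0,"rz": 0,"claw": 90},{"x": 0,"y": -1,"z": 66,"rx": 0,"ry": 0,"rz": 0,"claw": 255},{"x": 0,"y": -1,"z": 66,"rx": 0,"ry": 0,"rz": 0,"claw": 255},{"x": 0,"y": -1,"z": 66,"rx": 0,"ry": 0,"rz": 0,"claw": 255},{"x": 0,"y": -1,"z": 66,"rx": 0,"ry": 0,"rz": 0,"claw": 255},{"x": 0,"y": -1,"z": 66,"rx": 0,"ry": 0,"rz": 0,"claw": 255},{"x": 0,"y": -1,"z": 66,"rx": 0,"ry": 0,"rz": 0,"claw": 255},{"x": 0,"y": -1,"z": 66,"rx": 0,"ry": 0,"rz": 0,"claw": 255}])

```text
time_s: 14.28
position: [0.6024, -0.1856, 0.1293]
tcp_rot: [[-0.819, -0.574, 0.001], [-0.574, 0.819, -0.001], [-0.001, -0.002, -1.0]]
force: [-0.1, -0.4, 3.5]
opening: 0.279
grasp_force: 30.0
```

```bash
python3 - <<'E'
from h import *
show()
E
```

```text
14.275 pos [ 0.6024 -0.1856  0.1293] yaw -144.99175398189533 z [ 0.0015 -0.001  -1.    ] F [-0.0662 -0.4164  3.4876] M [-0.0869 -0.1928 -0.0555] open 0.2791687799481908 29.999936521053314 q [ -27.2658   38.9176   86.9425   -0.014    54.0383 -152.2658]
```

The head is gripped (24.3 mm). I'll turn clockwise within the guaranteed free range to get a torque baseline.

apply_moves(rows=[{"x": 0,"y": 0,"z": 0.4,"rx": 0,"ry": 0,"rz": 1,"claw": 255},{"x": 0,"y": 0,"z": 0.8,"rx": 0,"ry": 0,"rz": 2,"claw": 255},{"x": 0,"y": 0,"z": 1.3,"rx": 0,"ry": 0,"rz": 3,"claw": 255},{"x": 0,"y": 0,"z": 1.7,"rx": 0,"ry": 0,"rz": 4,"claw": 255},{"x": 0,"y": 0,"z": 2.1,"rx": 0,"ry": 0,"rz": 5,"claw": 255}])

```text
time_s: 14.9
position: [0.6022, -0.1853, 0.1274]
tcp_rot: [[-0.996, -0.084, 0.001], [-0.084, 0.996, -0.0], [-0.001, -0.001, -1.0]]
force: [-0.1, -0.4, 4.9]
opening: 0.28
grasp_force: 30.0
```

```bash
cat > m.py <<'E'
from h import *
s=read_state();R=s['tcp_rot'];print('yaw',np.degrees(np.arctan2(R[1,0],R[0,0])),'Mz',s['moment'],'tau6',s['tau'][5],'F',s['force'],'pos',s['position'],'q6',s['joint_positions'][5],s['time_s'])
E
python3 m.py
```

```text
yaw -175.1835242394044 Mz [ 0.0792 -0.1817  0.0206] tau6 -0.5257229134440422 F [-0.1192 -0.3548  4.8679] pos [ 0.6022 -0.1853  0.1274] q6 -122.07287269418443 14.9
```

apply_moves(rows=[{"x": 0,"y": 0,"z": 0.4,"rx": 0,"ry": 0,"rz": 1,"claw": 255},{"x": 0,"y": 0,"z": 0.8,"rx": 0,"ry": 0,"rz": 2,"claw": 255}])

```text
time_s: 15.15
position: [0.6023, -0.1851, 0.1266]
tcp_rot: [[-0.992, 0.125, 0.001], [0.125, 0.992, -0.0], [-0.001, -0.0, -1.0]]
force: [-0.4, -0.6, 5.2]
opening: 0.276
grasp_force: 30.0
```

```bash
python3 m.py
```

```text
yaw 172.8125980408509 Mz [ 0.1264 -0.1903  0.0093] tau6 -0.5250250361859798 F [-0.4255 -0.6222  5.2361] pos [ 0.6023 -0.1851  0.1266] q6 -110.07234416113279 15.15
```

apply_moves(rows=[{"x": 0,"y": 0,"z": 0,"rx": 0,"ry": 0,"rz": 0,"claw": 255},{"x": 0,"y": 0,"z": 0,"rx": 0,"ry": 0,"rz": 0,"claw": 255}])

```text
time_s: 15.4
position: [0.6023, -0.1851, 0.1265]
tcp_rot: [[-0.993, 0.122, 0.001], [0.122, 0.993, -0.0], [-0.001, -0.0, -1.0]]
force: [0.6, 0.5, 5.2]
opening: 0.277
grasp_force: 30.0
```

```bash
python3 m.py
```

```text
yaw 173.00960060821353 Mz [ 0.0879 -0.1659  0.0015] tau6 0.021386223379522562 F [0.576  0.5194 5.1981] pos [ 0.6023 -0.1851  0.1265] q6 -110.26766400279826 15.4
```

Free turning reads a steady tau6 of -0.525, which is a clean signal. I'll keep going in 2-unit steps at the same speed.

apply_moves(rows=[{"x": 0,"y": 0,"z": 0.4,"rx": 0,"ry": 0,"rz": 1,"claw": 255},{"x": 0,"y": 0,"z": 0.7,"rx": 0,"ry": 0,"rz": 2,"claw": 255}])

```text
time_s: 15.65
position: [0.6023, -0.185, 0.1258]
tcp_rot: [[-0.944, 0.329, 0.001], [0.329, 0.944, 0.0], [-0.001, 0.001, -1.0]]
force: [0.5, 0.3, 4.0]
opening: 0.279
grasp_force: 30.0
```

```bash
python3 m.py
```

```text
yaw 160.80832362024137 Mz [ 0.0874 -0.2486 -0.0223] tau6 -0.5233163014054298 F [0.5302 0.2682 3.9943] pos [ 0.6023 -0.185   0.1258] q6 -98.07345402574262 15.65
```

apply_moves(rows=[{"x": 0,"y": 0,"z": 0.4,"rx": 0,"ry": 0,"rz": 1,"claw": 255},{"x": 0,"y": 0,"z": 0.7,"rx": 0,"ry": 0,"rz": 2,"claw": 255}])

```text
time_s: 15.9
position: [0.6023, -0.1848, 0.1249]
tcp_rot: [[-0.855, 0.518, 0.001], [0.518, 0.855, 0.0], [-0.001, 0.001, -1.0]]
force: [1.0, 0.9, 4.4]
opening: 0.279
grasp_force: 30.0
```

```bash
python3 m.py
```

```text
yaw 148.80888685356254 Mz [ 0.1204 -0.2871  0.0275] tau6 -0.5191455222666264 F [1.0459 0.9023 4.4249] pos [ 0.6023 -0.1848  0.1249] q6 -86.07348438177296 15.9
```

apply_moves(rows=[{"x": 0,"y": 0,"z": 0.4,"rx": 0,"ry": 0,"rz": 1,"claw": 255},{"x": 0,"y": 0,"z": 0.7,"rx": 0,"ry": 0,"rz": 2,"claw": 255}])

```text
time_s: 16.15
position: [0.6024, -0.1847, 0.1244]
tcp_rot: [[-0.729, 0.684, 0.002], [0.684, 0.729, 0.0], [-0.001, 0.001, -1.0]]
force: [0.2, 2.2, 4.2]
opening: 0.278
grasp_force: 30.0
```

```bash
python3 m.py
```

```text
yaw 136.80954076005636 Mz [ 0.1855 -0.3039  0.1211] tau6 -0.4907248355448246 F [0.2001 2.1524 4.2011] pos [ 0.6024 -0.1847  0.1244] q6 -74.07647997051474 16.15
```

Mz is rising. I'll hold still and read several times.

apply_moves(rows=[{"x": 0,"y": 0,"z": 0,"rx": 0,"ry": 0,"rz": 0,"claw": 255},{"x": 0,"y": 0,"z": 0,"rx": 0,"ry": 0,"rz": 0,"claw": 255}])

```text
time_s: 16.4
position: [0.6024, -0.1847, 0.1243]
tcp_rot: [[-0.733, 0.681, 0.001], [0.681, 0.733, 0.0], [-0.001, 0.001, -1.0]]
force: [1.1, 1.5, 3.9]
opening: 0.279
grasp_force: 30.0
```

```bash
cat > a.py <<'E'
from h import *
M=[]
for i in range(6):
    s=read_state();M.append([*s['moment'],s['tau'][5]]);capture('top')
M=np.array(M);print('mean',M.mean(0),'std',M.std(0),'t',s['time_s']);print(M[:,2])
E
python3 m.py;python3 a.py
```

```text
yaw 137.09793151901403 Mz [ 0.2403 -0.3052  0.0801] tau6 0.055677141062915325 F [1.0822 1.4847 3.9221] pos [ 0.6024 -0.1847  0.1243] q6 -74.36175637616401 16.4
mean [ 0.2464 -0.3154  0.0486  0.0541] std [0.0209 0.0308 0.0328 0.0007] t 16.65
[ 0.0801  0.0401 -0.0009  0.0218  0.0953  0.0553]
```

Held tau6 is low in noise: 0.054 now against 0.021 when free. The foot touched at about yaw 148 and presses about 2.5–4 N. I expect about 2.4 N more per 2 units.

apply_moves(rows=[{"x": 0,"y": 0,"z": 0.4,"rx": 0,"ry": 0,"rz": 1,"claw": 255},{"x": 0,"y": 0,"z": 0.6,"rx": 0,"ry": 0,"rz": 2,"claw": 255}])

```text
time_s: 16.95
position: [0.6026, -0.1846, 0.1238]
tcp_rot: [[-0.572, 0.82, 0.002], [0.82, 0.572, 0.001], [-0.001, 0.002, -1.0]]
force: [1.9, 2.3, 4.8]
opening: 0.279
grasp_force: 30.0
```

```bash
python3 m.py
```

```text
yaw 124.90113937476225 Mz [ 0.3039 -0.35    0.0505] tau6 -0.4665003530681133 F [1.8837 2.2957 4.8303] pos [ 0.6026 -0.1846  0.1238] q6 -62.1700364633434 16.95
```

apply_moves(rows=[{"x": 0,"y": 0,"z": 0,"rx": 0,"ry": 0,"rz": 0,"claw": 255},{"x": 0,"y": 0,"z": 0,"rx": 0,"ry": 0,"rz": 0,"claw": 255}])

```text
time_s: 17.2
position: [0.6025, -0.1846, 0.1237]
tcp_rot: [[-0.575, 0.818, 0.002], [0.818, 0.575, 0.001], [-0.001, 0.002, -1.0]]
force: [0.9, 1.2, 4.9]
opening: 0.283
grasp_force: 30.0
```

```bash
python3 m.py; python3 a.py
```

```text
yaw 125.10335128365585 Mz [ 0.2884 -0.3477  0.0975] tau6 0.08209559367969632 F [0.8868 1.2115 4.8523] pos [ 0.6025 -0.1846  0.1237] q6 -62.36636166194715 17.2
mean [ 0.2738 -0.3402  0.0955  0.0808] std [0.0147 0.0296 0.0322 0.0006] t 17.45
[0.0975 0.0962 0.1247 0.1364 0.0821 0.0363]
```

Now about 5 N. Two more steps of the same size.

apply_moves(rows=[{"x": 0,"y": 0,"z": 0.4,"rx": 0,"ry": 0,"rz": 1,"claw": 255},{"x": 0,"y": 0,"z": 0.6,"rx": 0,"ry": 0,"rz": 2,"claw": 255}])

```text
time_s: 17.75
position: [0.6027, -0.1845, 0.1232]
tcp_rot: [[-0.389, 0.921, 0.002], [0.921, 0.389, 0.001], [-0.0, 0.002, -1.0]]
force: [1.2, 1.9, 5.2]
opening: 0.279
grasp_force: 30.0
```

```bash
python3 m.py
```

```text
yaw 112.91070013654246 Mz [ 0.26   -0.4482  0.0993] tau6 -0.4394478164613247 F [1.1912 1.8819 5.2408] pos [ 0.6027 -0.1845  0.1232] q6 -50.17695898405249 17.75
```

apply_moves(rows=[{"x": 0,"y": 0,"z": 0.4,"rx": 0,"ry": 0,"rz": 1,"claw": 255},{"x": 0,"y": 0,"z": 0.6,"rx": 0,"ry": 0,"rz": 2,"claw": 255}])

```text
time_s: 18.0
position: [0.6029, -0.1845, 0.1227]
tcp_rot: [[-0.189, 0.982, 0.002], [0.982, 0.189, 0.001], [0.0, 0.003, -1.0]]
force: [1.7, 1.2, 4.9]
opening: 0.277
grasp_force: 30.0
```

```bash
python3 m.py
```

```text
yaw 100.91246629172635 Mz [ 0.3349 -0.4566  0.1604] tau6 -0.41061717085540295 F [1.7164 1.1703 4.9134] pos [ 0.6029 -0.1845  0.1227] q6 -38.179932592323404 18.0
```

apply_moves(rows=[{"x": 0,"y": 0,"z": 0,"rx": 0,"ry": 0,"rz": 0,"claw": 255},{"x": 0,"y": 0,"z": 0,"rx": 0,"ry": 0,"rz": 0,"claw": 255}])

```text
time_s: 18.25
position: [0.6028, -0.1845, 0.1226]
tcp_rot: [[-0.193, 0.981, 0.002], [0.981, 0.193, 0.001], [0.0, 0.002, -1.0]]
force: [2.6, 1.7, 4.9]
opening: 0.276
grasp_force: 30.0
```

```bash
python3 m.py; python3 a.py
```

```text
yaw 101.11098352044617 Mz [ 0.2919 -0.3798  0.1403] tau6 0.13658554293215275 F [2.5656 1.6732 4.8968] pos [ 0.6028 -0.1845  0.1226] q6 -38.37714745139565 18.25
mean [ 0.3031 -0.3985  0.1263  0.1353] std [0.0256 0.0222 0.0331 0.0006] t 18.5
[0.1403 0.1627 0.1648 0.076  0.1188 0.095 ]
```

All three estimates (moving torque, held torque, angle since contact) give 8.5–11 N, mid-band. I'll let go and retreat straight up.

apply_moves(rows=[{"x": 0,"y": 0,"z": 0,"rx": 0,"ry": 0,"rz": 0,"claw": 90},{"x": 0,"y": 0,"z": 0,"rx": 0,"ry": 0,"rz": 0,"claw": 90},{"x": 0,"y": 0,"z": 0,"rx": 0,"ry": 0,"rz": 0,"claw": 90},{"x": 0,"y": 0,"z": 0,"rx": 0,"ry": 0,"rz": 0,"claw": 90},{"x": 0,"y": 0,"z": 0,"rx": 0,"ry": 0,"rz": 0,"claw": 90},{"x": 0,"y": 0,"z": 0,"rx": 0,"ry": 0,"rz": 0,"claw": 90},{"x": 0,"y": 0,"z": -30,"rx": 0,"ry": 0,"rz": 0,"claw": 90},{"x": 0,"y": 0,"z": -90,"rx": 0,"ry": 0,"rz": 0,"claw": 90},{"x": 0,"y": 0,"z": -90,"rx": 0,"ry": 0,"rz": 0,"claw": 90},{"x": 0,"y": 0,"z": -90,"rx": 0,"ry": 0,"rz": 0,"claw": 90}])

```text
time_s: 19.8
position: [0.6014, -0.1849, 0.212]
tcp_rot: [[-0.191, 0.982, -0.0], [0.982, 0.191, 0.0], [0.0, -0.0, -1.0]]
force: [-0.3, 0.5, -0.1]
opening: 0.646
grasp_force: 0.0
```

```bash
python3 m.py; python3 - <<'E'
from h import *
p=capture('scene')[0];cv2.imwrite('pics/v5.png',cv2.resize(p[195:295,315:405],(540,600),interpolation=cv2.INTER_CUBIC)[:,:,::-1])
E
```

```text
yaw 101.01344797084121 Mz [ 0.0138 -0.0955 -0.0189] tau6 0.0009217827755492181 F [-0.3042  0.4695 -0.1126] pos [ 0.6014 -0.1849  0.212 ] q6 -38.266332805026885 19.8
```

View pics/v5.png

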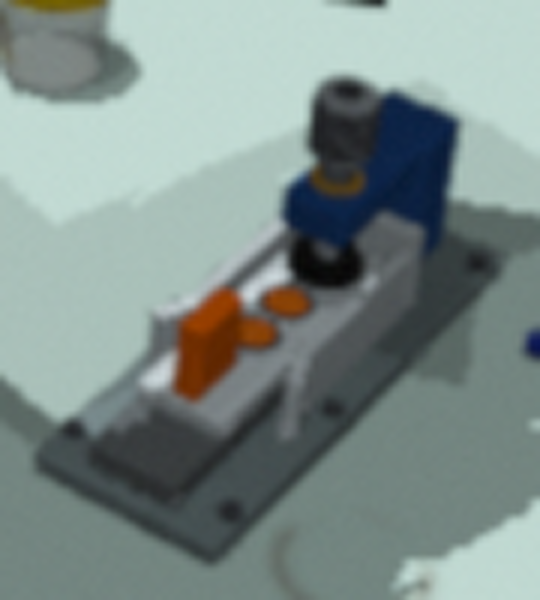

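The carrier is still home, with its rib at crop (208,340), the foot rests on it at (325,260), and the gripper is clear of everything.

```bash
python3 -c "
from rig import *
print(hand_in())"
```

```text
the job is handed in; nothing more can be done
None
```

I handed the job in: the carrier is against the end stop, the thumbscrew foot presses on it with an estimated 8.5–11 N (not measured directly), the gripper is clear, and I never went near the cup, bottle or marker; the judge returned no verdict.

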